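Close up the file rack and clamp its bookend

TASK

Close up the file rack: loosen the green clamp knob on the sliding bookend, push the bookend along until the four magazine files stand packed together against the end wall with no gaps (gently: do not push the spring of its orange plate right to the bottom), and then turn the knob fully tight again. When you let go, the orange plate must still be pressed in against the files, all files upright; leave the other things on the desk where they are.

Things in the scene. Friction and masses are not known exactly. Their poses are not given: they have to be found in the camera images.
- rack_top (a point): file rack on the desk: a pale wooden board 180 x 550 x 20 mm with a dark slot down the middle of its length. This point is the centre of the board's top (20 mm above the desk); its y axis runs along the slot (the bookend stands at the +y end, the end wall at the -y end), z up. The rack is fixed to the desk.
- wall_face (a point): white upright end wall, 160 mm wide, 14 mm thick, 150 mm tall, fixed on the rack near its -y end. This point is on the face that looks at the files, at the rack's top and on the slot; axes as the rack's
- plate_face (a point): the bookend's orange sprung press plate (120 mm wide, 110 mm tall, 6 mm thick), on the side of the bookend that faces the files. This point is the middle of its face, 62 mm above the rack's top; axes as the rack's
- press_plate (a joint): how far the orange plate is pressed back into the bookend against its spring: 0 (not pressed) to 12 mm (m; bottomed out); 1.3 N per mm
- bookend (a joint): slide of the whole white bookend along the slot (m): grows as it moves towards the end wall (rack -y), range 0 to 0.22. With the clamp loose it slides with about 4 N of friction; with the clamp tight it cannot be pushed. Its upright is a plate 130 mm wide, 12 mm thick, 132 mm tall, whose middle lies 25 mm behind (+y of) the front face of the orange plate
- foot_end (a point): middle of the outer (+y) end face of the bookend's white foot: the foot is a low block 60 mm wide, its top 28 mm above the rack's top, that runs from the upright 156 mm away from the files. This point is 15 mm above the rack's top; axes as the rack's. Pushing here along rack -y slides the bookend when it is loose
- knob_grip (a point): green clamp knob on top of the foot, 61 mm before its outer end: an upright bar 84 mm long, 16 mm thick and 28 mm tall on a vertical axis. This point is on the axis at the middle of the bar's height (bar top 14 mm above it; foot 33 mm below it); its x axis runs along the bar, which lies along the rack's x when the joint reads 0
- clamp_knob (a joint): angle of the clamp knob (rad), 0 fully tight to 1.9 fully loose; it grows anticlockwise seen from above. The clamp bites below about 0.7 and gets stiffer towards 0 (up to about 0.25 N m to turn)
- file_pink: pink magazine file (closed box), 150 mm deep (rack x), 30 to 50 mm thick (rack y), 175 mm tall, standing loose on the rack between end wall and bookend; origin at the centre of its underside, z up
- file_teal: teal magazine file (closed box), 150 mm deep (rack x), 30 to 50 mm thick (rack y), 190 mm tall, standing loose on the rack between end wall and bookend; origin at the centre of its underside, z up
- file_mustard: mustard magazine file (closed box), 150 mm deep (rack x), 30 to 50 mm thick (rack y), 165 mm tall, standing loose on the rack between end wall and bookend; origin at the centre of its underside, z up
- file_black: black magazine file (closed box), 150 mm deep (rack x), 30 to 50 mm thick (rack y), 180 mm tall, standing loose on the rack between end wall and bookend; origin at the centre of its underside, z up
- vase: yellow vase, 80 mm across, 175 mm tall; bystander, leave it where it is; origin at the centre of its underside
- mug: blue mug, 80 mm across, 92 mm tall, just beyond the rack's end wall; bystander, leave it where it is; origin at the centre of its underside
- notebook: red notebook, 150 x 210 x 16 mm; bystander, leave it where it is; origin at the centre of its underside
- stapler: red and black stapler, 150 x 36 x 45 mm, behind the rack; bystander, leave it where it is; origin at the centre of its underside
- glue_jar: white jar with a green cap, 64 mm across, 85 mm tall, behind the rack; bystander, leave it where it is; origin at the centre of its underside
Things that resemble listed ones, but are neither listed nor needed, are in the scene too. Leave any blue or purple look-alike of the file_pink alone.

How it is judged:
By the outcome, as a careful person would: the job done as asked, in the order asked, and still so for the second after the job is handed in, with the robot touching nothing.
It also fails if it takes over 51 s, if anything falls off the work surface, if the arm or the gripper's body presses on something with over 40 N, if the wrist force passes 120 N, or if a joint passes its speed limit or range.

ROBOT

A 7-joint arm with a two-finger parallel gripper is mounted at the origin on the work surface. World frame = base frame: x ahead of the robot, y to its left, z up, the work surface at z = 0. Lengths are in m, angles in rad, forces in N, time in s.
With the tool pointing down it reaches from about 0.35 to 0.9 m from the base axis. Payload 7.2 kg.
Tool frame: the origin (TCP) lies between the finger pads; the fingertips stand robot.tcp_to_tips ahead of it and the grasp point (between the pads) lies 6 mm ahead of it (robot.tcp_to_tips is the distance from the TCP to the fingertips, in m); z points along the fingers, y is the line along which they close (so a half turn about z gives the same grasp; the last joint's range is limited). The gripper opens to 85 mm and grips with 20 to 120 N. Pads are 22 mm wide; open, the fingers measure 114 mm over their backs; the gripper's body (76 mm by 85 mm) begins 54 mm behind the grasp point. The pads swing forward as they close: fully open they stand 13 mm farther back than shut.
Start: joints at [-1.312, 0.411, -0.013, 1.596, 0.006, 1.134, -0.082], TCP at [0.201, 0.592, 0.256] pointing down, gripper open.
Joint ranges: [-2.95, 2.95], [-0.29, 1.99], [-1.47, 1.44], [0.14, 2.54], [-1.03, 4.17], [0.13, 1.85], [-2.86, 2.86]. Speed limits (rad/s): [2.39, 2.39, 3.01, 3.01, 3.14, 3.14, 3.14].

INTERFACE

Orientations are given as a unit quaternion [x, y, z, w].
In Python, from plant import robot, read_camera, workorder gives the robot as it stands.
- The arm moves only by the tool play_rows, never from a script. Its argument "deltas" is a list of rows, each a list of 3 entries, a list of its own where there are three numbers: the opening in per cent of the stroke, from 0 (shut) to 100 (fully open), then the shift along the tool's x, y, z in m, then the turn about the tool's z in degrees. In form: [[fingers, [tx, ty, tz], spin], ...]. A call has 1 to 5 rows; each row shifts and turns the commanded pose from where the row before left it, along the tool's axes as they then stand; what a row does not reach is not made up. A row lasts 1/10 s, in which the tool goes at most 50 mm and 8.59 degrees, less where a joint would pass 70% of its speed; a pose out of reach is approached as far as the arm can. A call with a gripper value outside its range is refused whole. The fingers move at their own pace and stop on an object; the grip force is fixed at half the most. Time passes only in rows, so rows that do not move let the fingers close. It gives the time, the measured TCP pose, the force, the opening and the grip force at its end, in the units of the state.
- robot.state(): the state, without advancing time (a new reading comes with each control period).
- read_camera(name): name is "side" or "top" or "wrist"; returns a dict with "frame" (420x560x3 uint8, blue, green, red), "z_map" (420x560 float32, m along the optical axis (not along the pixel's ray), 0 where there is no reading), "camera_matrix" (3x3 intrinsics, pixels), "origin" and "orientation" of the camera in the world. Camera axes: x right, y up, looking along -z (the intrinsics and any distortion apply to the point x, -y, -z); pixel columns grow to the right and rows downward; lengths in m; the calibration is good to about 2 mm. A picture is of the moment at which its call begins.
- workorder.hand_in(): hands the job in; it is judged then, once.
The state is a dict: "clock": time; "joints": joint angles; "qd": joint speeds; "effort": joint torques, N m; "tcp_pos": TCP position; "ee_rot": TCP orientation; "ft_force": force on the tool from outside, world axes, zero at the start; "torque": the same for the moment, N m; "width": opening from 0.0 (shut) to 1.0 (fully open); "grip_force": force on a finger pad.
Only numpy, scipy, OpenCV 4.12 (cv2) and the standard library are available. Lean on these libraries where they do the work, as an engineer would, in place of code of your own. Each camera call takes 0.05 s, during which the arm holds its last target. There are 200 camera calls.

## Working session

There is one attempt and no reset: what is moved stays moved. The work goes in short steps, Python scripts to look and compute and a tool call to move; the robot and the scene stay as the last step left them, time stands still between calls to the robot, and variables do not carry over. Pictures are saved under pics/ and viewed, at most 10 in all, crops included, and the job is handed in when it is done.

Besides the shell and the picture viewer there is one more tool, called after "Call:" as name(argument=value, ...) on one line, values as JSON. play_rows: Moves the arm, as the interface text tells. Its arguments: {"type":"object","properties":{"deltas":{"type":"array"}},"required":["deltas"]}

```bash
mkdir -p pics; ls; cat > h.py <<'E'
import numpy as np, cv2
from scipy.spatial.transform import Rotation as R
from plant import robot, read_camera, workorder
def cloud(c):
    z=c["z_map"];K=np.array(c["camera_matrix"]);v,u=np.mgrid[:z.shape[0],:z.shape[1]]
    P=np.stack([(u-K[0,2])/K[0,0]*z,-(v-K[1,2])/K[1,1]*z,-z],-1)
    o=np.array(c["orientation"]);M=R.from_quat(o).as_matrix() if o.size==4 else o
    W=P@M.T+np.array(c["origin"]);W[z==0]=np.nan
    return W
E
python3 - <<'E'
from h import *
for n in ("top","side"):
    c=read_camera(n);cv2.imwrite(f"pics/{n}0.png",c["frame"]);np.savez(f"{n}0.npz",W=cloud(c),f=c["frame"])
    print(n,{k:v for k,v in c.items() if k not in("frame","z_map")})
print(robot.state(),robot.tcp_to_tips)
E
```

```text
pics
top {'camera_matrix': array([[392.61058336,   0.        , 277.29905208],
       [  0.        , 392.61058336, 215.78994239],
       [  0.        ,   0.        ,   1.        ]]), 'origin': array([0.41788641, 0.05748581, 1.30669711]), 'orientation': array([-0.02828438,  0.02428889,  0.71651962, -0.69656994])}
side {'camera_matrix': array([[432.62233425,   0.        , 281.42576294],
       [  0.        , 432.62233425, 209.8587974 ],
       [  0.        ,   0.        ,   1.        ]]), 'origin': array([1.33314415, 0.57118355, 0.96865239]), 'orientation': array([0.20380066, 0.35455705, 0.80317908, 0.43319506])}
{'clock': 0.1, 'joints': array([-1.31219927,  0.41183191, -0.01271732,  1.59693159,  0.0056137 ,
        1.1343004 , -0.08222044]), 'qd': array([ 1.89455085e-03, -1.87306392e-03,  4.80055443e-04, -1.64625002e-03,
       -1.22411025e-03,  4.19394748e-05, -5.05747380e-04]), 'effort': array([ 3.31411982e-03, -6.01829410e+01,  6.84799477e-01, -3.00089121e+01,
        1.41520664e-02,  6.40236132e-03,  2.59851993e-05]), 'tcp_pos': array([0.2005384 , 0.59153601, 0.25554141]), 'ee_rot': array([ 1.62665310e-01,  9.86681043e-01, -7.15125306e-04, -6.14623222e-05]), 'ft_force': array([ 0.40800381, -0.25854728,  0.73741086]), 'torque': array([-0.00446612, -0.01939328, -0.01455969]), 'grip_force': 0.0, 'width': 0.9989160135007868} 0.025
```

View pics/top0.png

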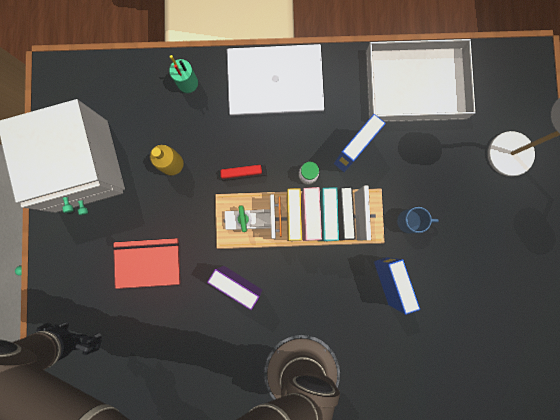

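View pics/side0.png

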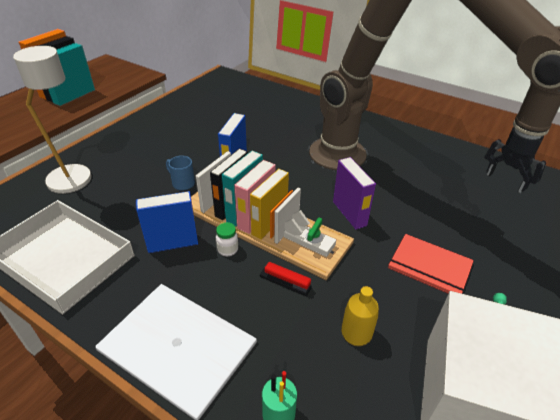

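The top view shows the rack spanning (217..384, 190..247). Green items that could be taken for the knob are:
- the bar on the white foot at (242,218)
- the glue jar cap at (309,172)
- the cabinet knobs at (68,206) and (82,208)
- the pen cup at (183,75)

I choose (242,218), because it sits on the foot of the bookend. Next I check it in a crop and measure it.

```bash
python3 - <<'E'
from h import *
d=np.load("top0.npz");W,f=d["W"],d["f"]
cv2.imwrite("pics/crop0.png",cv2.resize(f[180:255,205:395],None,fx=4,fy=4,interpolation=cv2.INTER_CUBIC))
x=W[...,0];y=W[...,1];z=W[...,2]
hsv=cv2.cvtColor(f,cv2.COLOR_BGR2HSV)
v,u=np.mgrid[:420,:560]
box=(u>210)&(u<390)&(v>183)&(v<252)
rk=box&(abs(z-.02)<.006)&(hsv[...,1]>60)&(hsv[...,0]<30)
p=np.c_[x[rk],y[rk]].astype(np.float32);r=cv2.minAreaRect(p);print("rack",r,np.median(z[rk]))
print(cv2.boxPoints(r))
desk=(abs(z)<.01)&(u>200)&(u<400)&(v>255)&(v<330);print("desk z",np.median(z[desk]))
kn=box&(hsv[...,0]>45)&(hsv[...,0]<85)&(hsv[...,1]>100)&(u<262)
p=np.c_[x[kn],y[kn]].astype(np.float32);zk=np.median(z[kn]);print("knob",kn.sum(),zk)
m=kn&(z>.07);p=np.c_[x[m],y[m]].astype(np.float32);print(cv2.minAreaRect(p),p.mean(0),np.median(z[m]))
# foot
ft=box&(abs(z-.048)<.008)&(hsv[...,1]<60)&(u<270)
p=np.c_[x[ft],y[ft]];print("foot",ft.sum(),p.min(0),p.max(0),np.median(z[ft]))
# profile along row 
for vv in (203,218,232):
  print(vv,[(int(uu),round(float(y[vv,uu]),3),round(float(x[vv,uu]),3),round(float(z[vv,uu]),3)) for uu in range(214,384,3)])
E
```

```text
rack ((0.5057181119918823, -0.00826030969619751), (0.1798265129327774, 0.5502223372459412), 0.3157180845737457) 0.02019992361681866
[[ 0.4142903   0.26635125]
 [ 0.41732216 -0.28386274]
 [ 0.5971459  -0.28287187]
 [ 0.59411407  0.26734212]]
desk z -5.581325521242242e-05
knob 154 nan
((0.5030906200408936, 0.17293322086334229), (0.02887542173266411, 0.0777670294046402), 88.52860260009766) [0.50344294 0.17184947] 0.09395754037537629
foot 561 [0.47477517 0.08970201] [0.5337433  0.23297416] 0.048374458919728136
203 [(214, 0.275, 0.565, -0.005), (217, 0.261, 0.562, 0.017), (220, 0.251, 0.561, 0.021), (223, 0.241, 0.561, 0.019), (226, 0.232, 0.561, 0.017), (229, 0.222, 0.561, 0.018), (232, 0.212, 0.56, 0.02), (235, 0.202, 0.561, 0.016), (238, 0.192, 0.56, 0.017), (241, 0.182, 0.56, 0.019), (244, 0.172, 0.559, 0.019), (247, 0.162, 0.559, 0.018), (250, 0.152, 0.559, 0.019), (253, 0.143, 0.559, 0.016), (256, 0.133, 0.559, 0.015), (259, 0.122, 0.557, 0.023), (262, 0.113, 0.558, 0.019), (265, 0.103, 0.558, 0.014), (268, 0.093, 0.557, 0.021), (271, 0.08, 0.542, 0.152), (274, 0.072, 0.542, 0.151),
[... 3547 characters left out ...]
452, 0.196), (313, -0.037, 0.452, 0.194), (316, -0.045, 0.452, 0.198), (319, -0.054, 0.451, 0.199), (322, -0.065, 0.452, 0.17), (325, -0.069, 0.45, 0.213), (328, -0.078, 0.45, 0.209), (331, -0.086, 0.45, 0.211), (334, -0.094, 0.45, 0.211), (337, -0.103, 0.45, 0.211), (340, -0.121, 0.451, 0.145), (343, -0.121, 0.449, 0.201), (346, -0.129, 0.449, 0.201), (349, -0.137, 0.449, 0.205), (352, -0.146, 0.449, 0.201), (355, -0.189, 0.453, 0.02), (358, -0.192, 0.452, 0.056), (361, -0.191, 0.451, 0.107), (364, -0.192, 0.449, 0.142), (367, -0.195, 0.448, 0.169), (370, -0.204, 0.448, 0.168), (373, -0.248, 0.452, 0.021), (376, -0.259, 0.452, 0.016), (379, -0.268, 0.451, 0.02), (382, -0.277, 0.451, 0.023)]
```

View pics/crop0.png

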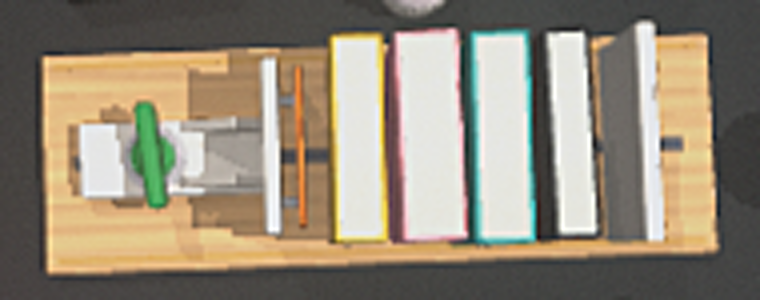

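The crop confirms the choice: the green bar at crop (152,155) sits on the white foot, turned about 7° anticlockwise from rack x. The foot's outer end is at crop x≈80. The files are mustard, pink, teal, black, then the wall. The knob axis is at about (0.504, 0.172). Now I move over it and turn so that the wrist has room for the loosening.

Call:
play_rows(deltas=[[100,[-0.038,-0.027,0.005],0],[100,[-0.038,-0.027,0.005],0],[100,[-0.038,-0.027,0.005],0],[100,[-0.038,-0.027,0.005],0],[100,[-0.038,-0.027,0.005],0]])

```text
clock: 0.6
tcp_pos: [0.338, 0.4012, 0.2309]
ee_rot: [0.163, 0.987, -0.0, -0.0]
ft_force: [0.9, -0.1, 0.5]
width: 1.001
grip_force: 0.0
```

Call:
play_rows(deltas=[[100,[-0.038,-0.027,0.005],0],[100,[-0.038,-0.027,0.005],0],[100,[-0.038,-0.027,0.005],0],[100,[-0.038,-0.027,0.005],0],[100,[-0.038,-0.027,0.005],0]])

```text
clock: 1.1
tcp_pos: [0.4745, 0.2125, 0.206]
ee_rot: [0.163, 0.987, -0.0, -0.0]
ft_force: [0.3, 0.6, 0.5]
width: 1.004
grip_force: 0.0
```

Call:
play_rows(deltas=[[100,[-0.038,-0.027,0.005],0],[100,[0,0,0],8.5],[100,[0,0,0],8.5],[100,[0,0,0],8.5],[100,[0,0,0],8.5]])

```text
clock: 1.6
tcp_pos: [0.501, 0.1761, 0.2009]
ee_rot: [0.447, 0.895, -0.0, -0.0]
ft_force: [-1.2, -0.6, 0.1]
width: 1.001
grip_force: 0.0
```

Call:
play_rows(deltas=[[100,[0,0,0],8.5],[100,[0,0,0],8.5],[100,[0,0,0],8.5],[100,[0,0,0],8.5],[100,[0,0,0],8.5]])

```text
clock: 2.1
tcp_pos: [0.5009, 0.1764, 0.201]
ee_rot: [0.741, 0.672, -0.0, -0.0]
ft_force: [0.8, 0.4, -0.6]
width: 0.998
grip_force: 0.0
```

Call:
play_rows(deltas=[[100,[0,0,0],8.5],[100,[0,0,0],8.5],[100,[0,0,0],8.5],[100,[0,0,0],8.5],[100,[0,0,0],8.5]])

```text
clock: 2.6
tcp_pos: [0.5009, 0.1764, 0.201]
ee_rot: [0.934, 0.358, -0.0, 0.0]
ft_force: [0.4, -0.5, 0.8]
width: 1.0
grip_force: 0.0
```

Call:
play_rows(deltas=[[100,[0,0,0],8.5],[100,[0,0,0],8.5],[100,[0,0,0],8.5],[100,[0,0,0],8.5],[100,[0,0,0],0]])

```text
clock: 3.1
tcp_pos: [0.5009, 0.1766, 0.2009]
ee_rot: [0.997, 0.071, -0.0, 0.0]
ft_force: [-0.5, -0.3, 0.2]
width: 0.997
grip_force: 0.0
```

```bash
cat >> h.py <<'E'
def wrist(name):
    c=read_camera("wrist");cv2.imwrite(f"pics/{name}.png",c["frame"]);W=cloud(c);f=c["frame"]
    h=cv2.cvtColor(f,cv2.COLOR_BGR2HSV);z=W[...,2]
    g=(h[...,0]>45)&(h[...,0]<85)&(h[...,1]>100)
    m=g&(z>.087)&(z<.105)
    p=W[m][:,:2].astype(np.float32);r=cv2.minAreaRect(p)
    _,_,vt=np.linalg.svd(p-p.mean(0),full_matrices=False)
    s=robot.state();T=R.from_quat(s["ee_rot"]).as_matrix()
    ang=np.degrees(np.arctan2(vt[0,1],vt[0,0]))
    print("knob n",m.sum(),"ctr",r[0],"size",r[1],"angle",ang,"ztop",np.median(z[m]))
    print("tcp",s["tcp_pos"],"yaw toolx",np.degrees(np.arctan2(T[1,0],T[0,0])),"q7",s["joints"][6],"q",s["joints"].round(2))
    print("offset in tool axes",T.T@(np.r_[r[0],.093]-s["tcp_pos"]))
    print("green z hist",np.histogram(z[g&np.isfinite(z)],bins=np.arange(.04,.11,.005)))
    return c,W
E
python3 -c "
from h import *
wrist('w0')
from h import read_camera"
```

```text
knob n 1698 ctr (0.503741979598999, 0.17467226088047028) size (0.08146955817937851, 0.015482526272535324) angle -172.98874 ztop 0.0948304651377731
tcp [0.50093866 0.17655659 0.20098843] yaw toolx 8.474092764093118 q7 -1.531446406770176 q [-1.03  0.38  0.77  1.93 -0.32  0.96 -1.53]
offset in tool axes [0.00255012 0.0022075  0.10798858]
green z hist (array([  0,   0,   0,   0,   0,   0, 573,  69,   0,  15, 964, 726,   0,
         0]), array([0.04 , 0.045, 0.05 , 0.055, 0.06 , 0.065, 0.07 , 0.075, 0.08 ,
       0.085, 0.09 , 0.095, 0.1  , 0.105, 0.11 ]))
```

View pics/w0.png

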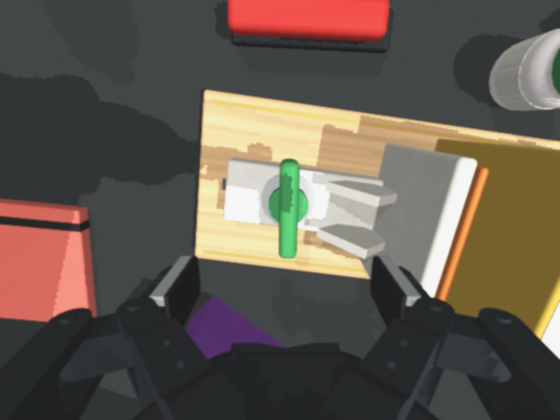

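The wrist picture shows the knob bar from (290,160) to (288,257), a hub disc below it, and two white gussets at (330..395, 180..255) between the foot and the upright. I check the gusset heights against the path of the fingers.

```bash
python3 - <<'E'
from h import *
c,W=wrist('w1')
x,y,z=W[...,0],W[...,1],W[...,2]
for a in np.arange(.08,.17,.01):
    print(round(a,2),[(round(b-.504,3),float(np.nanmax(z[s]).round(3))) for b in np.arange(.464,.546,.01) if (s:=(abs(y-a)<.005)&(abs(x-b)<.005)).any()])
g=(abs(z-.073)<.004)&(abs(x-.504)<.04)&(y>.14)&(y<.21);print("hub",np.nanpercentile(x[g],[1,99]),np.nanpercentile(y[g],[1,99]))
E
```

```text
knob n 1704 ctr (0.503615140914917, 0.17513565719127655) size (0.08163271844387054, 0.01588435471057892) angle -172.84612 ztop 0.09482335164243057
tcp [0.50096314 0.17657718 0.20106995] yaw toolx 8.540372445612233 q7 -1.53040678909637 q [-1.03  0.38  0.77  1.93 -0.32  0.96 -1.53]
offset in tool axes [0.00245144 0.00178253 0.10806959]
green z hist (array([  0,   0,   0,   0,   0,   0, 569,  60,   0,  18, 954, 736,   0,
         0]), array([0.04 , 0.045, 0.05 , 0.055, 0.06 , 0.065, 0.07 , 0.075, 0.08 ,
       0.085, 0.09 , 0.095, 0.1  , 0.105, 0.11 ]))
0.08 [(np.float64(-0.03), 0.153), (np.float64(-0.02), 0.154), (np.float64(-0.01), 0.154), (np.float64(0.0), 0.154), (np.float64(0.01), 0.154), (np.float64(0.02), 0.154), (np.float64(0.03), 0.154), (np.float64(0.04), 0.154)]
0.09 [(np.float64(-0.04), 0.076), (np.float64(-0.03), 0.112), (np.float64(-0.02), 0.153), (np.float64(-0.01), 0.153), (np.float64(0.0), 0.153), (np.float64(0.01), 0.153), (np.float64(0.02), 0.153), (np.float64(0.03), 0.153), (np.float64(0.04), 0.154)]
0.1 [(np.float64(-0.03), 0.101), (np.float64(-0.02), 0.101), (np.fl
[... 923 characters left out ...]
-0.01), 0.05), (np.float64(0.0), 0.259), (np.float64(0.01), 0.262), (np.float64(0.02), 0.262), (np.float64(0.03), 0.05), (np.float64(0.04), 0.022)]
0.15 [(np.float64(-0.04), 0.022), (np.float64(-0.03), 0.07), (np.float64(-0.02), 0.071), (np.float64(-0.01), 0.052), (np.float64(0.0), 0.053), (np.float64(0.01), 0.274), (np.float64(0.02), 0.274), (np.float64(0.03), 0.049), (np.float64(0.04), 0.022)]
0.16 [(np.float64(-0.04), 0.095), (np.float64(-0.03), 0.095), (np.float64(-0.02), 0.092), (np.float64(-0.01), 0.075), (np.float64(0.0), 0.074), (np.float64(0.01), 0.275), (np.float64(0.02), 0.28), (np.float64(0.03), 0.05), (np.float64(0.04), 0.022)]
hub [0.47748278 0.54192996] [0.14039163 0.19200159]
```

Gussets near the fingers' path stand up to 0.09 and the hub top is at 0.075. I go in with the fingers half open and grasp high on the bar.

Call:
play_rows(deltas=[[45,[0.0025,0.002,0.02],1.4],[45,[0,0,0.02],0],[45,[0,0,0.02],0],[45,[0,0,0.02],0],[45,[0,0,0.014],0]])

```text
clock: 3.7
tcp_pos: [0.5035, 0.1747, 0.106]
ee_rot: [0.998, 0.062, -0.001, 0.0]
ft_force: [0.1, -0.0, 1.0]
width: 0.451
grip_force: 0.0
```

Call:
play_rows(deltas=[[45,[0,0,0.01],0],[45,[0,0,0],0],[0,[0,0,0],0],[0,[0,0,0],0],[0,[0,0,0],0]])

```text
clock: 4.2
tcp_pos: [0.505, 0.1743, 0.0987]
ee_rot: [0.998, 0.06, 0.001, -0.0]
ft_force: [-0.8, -3.1, 4.7]
width: 0.175
grip_force: 59.1
```

Call:
play_rows(deltas=[[0,[0,0,0],0],[0,[0,0,0],0]])

```text
clock: 4.4
tcp_pos: [0.505, 0.1743, 0.0987]
ee_rot: [0.998, 0.06, 0.001, -0.0]
ft_force: [-0.1, -3.4, 6.9]
width: 0.172
grip_force: 59.3
```

Gripped (opening 0.17, about 15 mm). I loosen it now, with a slight lift to take the tips off the hub.

Call:
play_rows(deltas=[[0,[0,0,-0.0015],-3],[0,[0,0,0],-6],[0,[0,0,0],-6],[0,[0,0,0],-6],[0,[0,0,0],-6]])

```text
clock: 4.9
tcp_pos: [0.5045, 0.1755, 0.0988]
ee_rot: [0.956, 0.294, 0.001, -0.0]
ft_force: [3.1, 2.6, -11.2]
width: 0.172
grip_force: 60.8
```

Call:
play_rows(deltas=[[0,[0,0,0],-8],[0,[0,0,0],-8],[0,[0,0,0],-8],[0,[0,0,0],-8],[0,[0,0,0],0]])

```text
clock: 5.4
tcp_pos: [0.5034, 0.1759, 0.0987]
ee_rot: [0.838, 0.545, 0.0, -0.001]
ft_force: [-1.2, 3.8, -8.9]
width: 0.169
grip_force: 61.3
```

```bash
python3 -c "
from h import *
s=robot.state();print(s['joints'].round(2),s['torque'],s['ft_force'])
wrist('w2')"
```

```text
[-0.73  0.47  0.39  1.99 -0.27  0.73 -0.59] [0.95202257 0.11922419 0.11070345] [-1.23680539  3.76825545 -8.8783361 ]
knob n 4674 ctr (0.5034540295600891, 0.1764764040708542) size (0.07945872843265533, 0.015741772949695587) angle -113.71361 ztop 0.09473841094946686
tcp [0.50339682 0.17571205 0.09873684] yaw toolx 65.7800946049584 q7 -0.5971483438000634 q [-0.73  0.47  0.39  1.99 -0.27  0.73 -0.6 ]
offset in tool axes [ 0.00071686 -0.00025461  0.0057376 ]
green z hist (array([   0,    0,    0,    0,    0,   32,   72,   39,   62,   80, 2810,
       1816,    0,    3]), array([0.04 , 0.045, 0.05 , 0.055, 0.06 , 0.065, 0.07 , 0.075, 0.08 ,
       0.085, 0.09 , 0.095, 0.1  , 0.105, 0.11 ]))
```

The knob turns with the gripper and is at 66°. I go on to about 100°.

Call:
play_rows(deltas=[[0,[0,0,0.001],-8],[0,[0,0,0],-8],[0,[0,0,0],-8],[0,[0,0,0],-8],[0,[0,0,0],-2]])

```text
clock: 5.95
tcp_pos: [0.502, 0.1757, 0.0986]
ee_rot: [0.643, 0.766, -0.001, -0.002]
ft_force: [-9.7, 4.6, 9.9]
width: 0.172
grip_force: 63.7
```

```bash
python3 - <<'E'
from h import *
wrist('w3')
s=robot.state();print(s['torque'],s['ft_force'])
d=np.load("top0.npz");W,f=d["W"],d["f"]
# file thickness from top colours: y extents of each file top
x,y,z=W[...,0],W[...,1],W[...,2]
for n,t in (("mustard",.185),("pink",.195),("teal",.21),("black",.2)):
    c={"mustard":.012,"pink":-.036,"teal":-.088,"black":-.136}[n]
    m=(abs(z-t)<.006)&(abs(y-c)<.03)&(abs(x-.492)<.06)
    p=np.c_[x[m],y[m]].astype(np.float32);q=p[abs(p[:,1]-c)<.027];print(n,cv2.minAreaRect(q),np.percentile(q[:,1],[1,99]))
E
```

```text
knob n 4678 ctr (0.5020109415054321, 0.1766938865184784) size (0.01613427884876728, 0.07837675511837006) angle -80.22305 ztop 0.09467780729354279
tcp [0.50190802 0.1756493  0.09853829] yaw toolx 99.9223752931428 q7 -0.10339277329865178 q [-0.61  0.46  0.24  1.98 -0.16  0.72 -0.1 ]
offset in tool axes [0.00100262 0.00030103 0.00553882]
green z hist (array([   0,    0,    0,    0,    0,   34,   63,   42,   69,   87, 2949,
       1672,    0,    0]), array([0.04 , 0.045, 0.05 , 0.055, 0.06 , 0.065, 0.07 , 0.075, 0.08 ,
       0.085, 0.09 , 0.095, 0.1  , 0.105, 0.11 ]))
[ 0.87849338  2.16602882 -0.02623874] [-9.60363259  3.7472145   8.49579774]
mustard ((0.4925990700721741, 0.00924429576843977), (0.04614514485001564, 0.1179720088839531), 88.35395050048828) [-0.01419195  0.03246823]
pink ((0.49208879470825195, -0.037722136825323105), (0.12023711204528809, 0.046372052282094955), 0.8918915390968323) [-0.06014968 -0.0144709 ]
teal ((0.4922896921634674, -0.08625656366348267), (0.04203672334551811, 0.11837058514356613), 89.12142181396484) [-0.10662585 -0.06541497]
black ((0.49185875058174133, -0.13661563396453857), (0.11977401375770569, 0.03459075093269348), 0.965479850769043) [-0.15368913 -0.11913221]
```

The knob is at 100° (1.75 rad), so the clamp is loose. The files total about 163 mm, so the files should be packed at roughly 80 mm of slide. I push most of the way first.

Call:
play_rows(deltas=[[0,[-0.0045,-0.0025,-0.001],0],[0,[-0.0148,-0.0025,0],0],[0,[-0.0148,-0.0025,0],0],[0,[-0.0148,-0.0025,0],0],[0,[-0.0098,-0.0017,0],0]])

```text
clock: 6.5
tcp_pos: [0.5021, 0.1156, 0.0987]
ee_rot: [0.645, 0.764, 0.0, -0.001]
ft_force: [0.4, 8.1, -8.4]
width: 0.172
grip_force: 61.3
```

Call:
play_rows(deltas=[[0,[0,0,0],0],[0,[0,0,0],0]])

```text
clock: 6.7
tcp_pos: [0.5021, 0.114, 0.0987]
ee_rot: [0.645, 0.764, -0.001, 0.0]
ft_force: [-0.1, -2.3, -5.2]
width: 0.17
grip_force: 61.8
```

```bash
cat >> h.py <<'E'
def look(name):
    """top view: y edges of plate, upright, files (rack line x~.47-.52)"""
    c=read_camera("top");cv2.imwrite(f"pics/{name}.png",c["frame"]);W=cloud(c);f=c["frame"]
    x,y,z=W[...,0],W[...,1],W[...,2];h=cv2.cvtColor(f,cv2.COLOR_BGR2HSV)
    band=(abs(x-.505)<.065)
    o=band&(h[...,0]>4)&(h[...,0]<14)&(h[...,1]>150)&(abs(z-.137)<.012)&(abs(y)<.13)
    print("plate",o.sum(),np.nanmedian(y[o]) if o.any() else None)
    w=band&(h[...,1]<60)&(h[...,2]>120)&(abs(z-.152)<.006)&(y<.13)&(y>-.15)
    print("upright",w.sum(),np.nanmedian(y[w]) if w.any() else None)
    for n,t in (("mustard",.185),("pink",.195),("teal",.21),("black",.2)):
        m=band&(abs(z-t)<.0035)&(y<.05)&(y>-.2);print(n,np.nanpercentile(y[m],[2,50,98]).round(4))
    return c,W
E
python3 - <<'E'
from h import *
c,W=look('t1')
cv2.imwrite("pics/t1c.png",cv2.resize(c["frame"][170:260,205:395],None,fx=4,fy=4,interpolation=cv2.INTER_CUBIC))
print(robot.state()["tcp_pos"],robot.state()["ft_force"])
E
```

```text
plate 73 -0.005209600796837861
upright 164 0.014893204517504182
mustard [-0.0468 -0.0276 -0.0094]
pink [-0.1647 -0.072  -0.0474]
teal [-0.1336 -0.1132 -0.0933]
black [-0.1672 -0.1418 -0.0506]
[0.50209698 0.114135   0.09868448] [-1.20099393 -2.31473898 -4.81715629]
```

View pics/t1c.png

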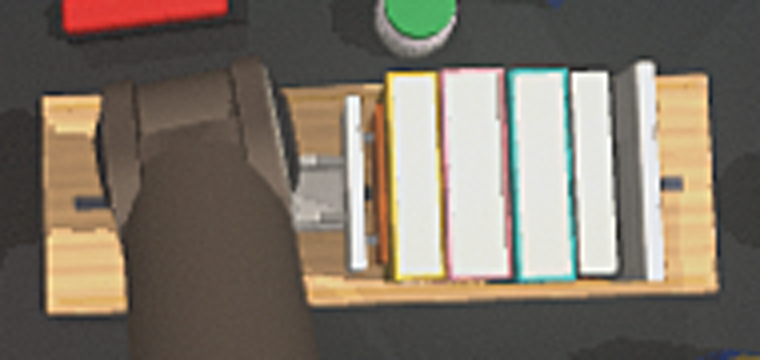

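The crop shows mustard, pink, teal and black packed together, with the plate touching mustard at (385,170). The black-to-wall gap remains, at crop x≈615..640 and about 20 mm. I push on gently in small steps.

Call:
play_rows(deltas=[[0,[-0.0059,-0.001,0],0],[0,[-0.0059,-0.001,0],0],[0,[-0.0059,-0.001,0],0],[0,[0,0,0],0]])

```text
clock: 7.15
tcp_pos: [0.5022, 0.0981, 0.0987]
ee_rot: [0.644, 0.765, 0.0, -0.001]
ft_force: [-0.8, 3.3, -6.3]
width: 0.175
grip_force: 61.5
```

Call:
play_rows(deltas=[[0,[-0.002,-0.0003,0],0],[0,[0,0,0],0]])

```text
clock: 7.35
tcp_pos: [0.5022, 0.0967, 0.0987]
ee_rot: [0.643, 0.765, 0.0, -0.001]
ft_force: [-1.6, 6.5, -5.8]
width: 0.174
grip_force: 61.5
```

```bash
python3 -c "
from h import *
look('t2');print(robot.state()['tcp_pos'],robot.state()['ft_force'])"
```

```text
plate 79 -0.021005252420863284
upright 167 -0.0021360515930480967
mustard [-0.062  -0.0434 -0.025 ]
pink [-0.1804 -0.088  -0.063 ]
teal [-0.1494 -0.1289 -0.1091]
black [-0.1831 -0.1579 -0.0655]
[0.50218434 0.09672794 0.09868057] [-1.71022307  6.46725523 -5.85073603]
```

Call:
play_rows(deltas=[[0,[-0.002,-0.0003,0],0],[0,[-0.002,-0.0003,0],0],[0,[0,0,0],0]])

```text
clock: 7.7
tcp_pos: [0.5022, 0.0929, 0.0987]
ee_rot: [0.643, 0.766, 0.0, -0.001]
ft_force: [-3.7, 6.0, -6.7]
width: 0.175
grip_force: 61.5
```

Call:
play_rows(deltas=[[0,[-0.002,-0.0003,0],0],[0,[0,0,0],0]])

```text
clock: 7.9
tcp_pos: [0.5022, 0.091, 0.0987]
ee_rot: [0.643, 0.766, 0.0, -0.001]
ft_force: [-2.1, 7.0, -6.1]
width: 0.171
grip_force: 61.6
```

Call:
play_rows(deltas=[[0,[-0.002,-0.0003,0],0],[0,[0,0,0],0]])

```text
clock: 8.1
tcp_pos: [0.5023, 0.0891, 0.0987]
ee_rot: [0.643, 0.766, 0.0, -0.001]
ft_force: [-2.8, 7.9, -5.7]
width: 0.172
grip_force: 61.6
```

```bash
python3 -c "
from h import *
look('t3');print(robot.state()['tcp_pos'],robot.state()['ft_force'])"
```

```text
plate 70 -0.027931232726222867
upright 169 -0.009859443880168052
mustard [-0.0694 -0.0505 -0.0323]
pink [-0.1887 -0.096  -0.0705]
teal [-0.1565 -0.136  -0.116 ]
black [-0.1899 -0.1649 -0.0719]
[0.50226404 0.0890894  0.09870118] [-2.66198437  6.93655319 -6.16331677]
```

Call:
play_rows(deltas=[[0,[-0.002,-0.0003,0],0],[0,[0,0,0],0]])

```text
clock: 8.35
tcp_pos: [0.5023, 0.0875, 0.0987]
ee_rot: [0.643, 0.766, 0.001, -0.001]
ft_force: [-2.5, 8.0, -6.1]
width: 0.171
grip_force: 61.6
```

Call:
play_rows(deltas=[[0,[-0.002,-0.0003,0],0],[0,[0,0,0],0]])

```text
clock: 8.55
tcp_pos: [0.5023, 0.0861, 0.0987]
ee_rot: [0.643, 0.766, 0.001, -0.001]
ft_force: [-2.7, 10.7, -6.4]
width: 0.172
grip_force: 61.5
```

```bash
python3 -c "
from h import *
look('t4');print(robot.state()['tcp_pos'],robot.state()['ft_force'])"
```

```text
plate 68 -0.02789099057666288
upright 159 -0.012210837025961103
mustard [-0.0694 -0.0503 -0.0323]
pink [-0.1896 -0.0954 -0.0698]
teal [-0.1564 -0.1362 -0.1159]
black [-0.1899 -0.1653 -0.0729]
[0.50228274 0.0860615  0.09869827] [-3.66157804  9.79947115 -7.06827306]
```

The files have stopped against the wall and the plate is pressed in about 5 mm, with 10 N of push. I add 1 mm, then tighten while holding position.

Call:
play_rows(deltas=[[0,[-0.001,-0.0002,0],0],[0,[0,0,0],8],[0,[0,0,0],8],[0,[0,0,0],8],[0,[0,0,0],8]])

```text
clock: 9.1
tcp_pos: [0.5037, 0.0853, 0.0988]
ee_rot: [0.831, 0.557, 0.002, -0.001]
ft_force: [3.0, 10.0, -14.1]
width: 0.173
grip_force: 60.5
```

Call:
play_rows(deltas=[[0,[0,0,0],8],[0,[0,0,0],8],[0,[0,0,0],8],[0,[0,0,0],6],[0,[0,0,0],6]])

```text
clock: 9.6
tcp_pos: [0.505, 0.0843, 0.0989]
ee_rot: [0.962, 0.273, 0.002, -0.0]
ft_force: [8.0, 6.5, -17.4]
width: 0.173
grip_force: 59.9
```

Call:
play_rows(deltas=[[0,[0,0,0],6],[0,[0,0,0],6],[0,[0,0,0],6],[0,[0,0,0],5],[0,[0,0,0],5]])

```text
clock: 10.1
tcp_pos: [0.5054, 0.0831, 0.0989]
ee_rot: [0.999, 0.033, 0.003, 0.0]
ft_force: [9.2, 2.0, -19.0]
width: 0.175
grip_force: 59.9
```

```bash
python3 -c "
from h import *
wrist('w4');look('t5');print(robot.state()['torque'],robot.state()['ft_force'])"
```

```text
knob n 4672 ctr (0.5056954622268677, 0.08396166563034058) size (0.07931474596261978, 0.015856092795729637) angle -176.02634 ztop 0.09484700554289438
tcp [0.50536374 0.08304092 0.09888531] yaw toolx 3.4248129191978953 q7 -1.3108202758117926 q [-0.79  0.5   0.69  2.06 -0.47  0.74 -1.31]
offset in tool axes [ 0.00035629 -0.00090164  0.00588683]
green z hist (array([   0,    0,    0,    0,    0,   28,  400,  293,   94,   75, 2560,
       2053,    4,    4]), array([0.04 , 0.045, 0.05 , 0.055, 0.06 , 0.065, 0.07 , 0.075, 0.08 ,
       0.085, 0.09 , 0.095, 0.1  , 0.105, 0.11 ]))
plate 68 -0.027727368331071152
upright 167 -0.012735176609612507
mustard [-0.0693 -0.0504 -0.0322]
pink [-0.1885 -0.0961 -0.0702]
teal [-0.1563 -0.1361 -0.1159]
black [-0.1903 -0.1653 -0.0722]
[ 0.83467646 -1.81385218 -0.03754259] [  8.94421984   2.50987188 -16.75976578]
```

The knob is at 4°. I turn the rest of the way, slightly past, until the stop.

Call:
play_rows(deltas=[[0,[0,0,0.0015],3],[0,[0,0,0],3],[0,[0,0,0],2],[0,[0,0,0],2],[0,[0,0,0],0]])

```text
clock: 10.7
tcp_pos: [0.5044, 0.0828, 0.0988]
ee_rot: [0.999, -0.053, 0.001, -0.001]
ft_force: [-1.0, 2.5, 13.8]
width: 0.173
grip_force: 97.7
```

```bash
python3 -c "
from h import *
wrist('w5');print(robot.state()['torque'],robot.state()['ft_force'])"
```

```text
knob n 4605 ctr (0.5056754946708679, 0.08370572328567505) size (0.016309577971696854, 0.07947332412004471) angle 179.54741 ztop 0.09486994058422575
tcp [0.50440562 0.08276318 0.09883919] yaw toolx -6.014000455316838 q7 -1.439220560714374 q [-0.82  0.51  0.74  2.06 -0.51  0.75 -1.44]
offset in tool axes [ 0.00114829 -0.00106078  0.00584408]
green z hist (array([   0,    0,    0,    0,    0,   34,  121,   43,   76,   85, 2520,
       2021,    6,    6]), array([0.04 , 0.045, 0.05 , 0.055, 0.06 , 0.065, 0.07 , 0.075, 0.08 ,
       0.085, 0.09 , 0.095, 0.1  , 0.105, 0.11 ]))
[0.40383609 0.31554434 1.16765149] [-1.21300211  2.86178128 12.42162118]
```

The knob is at its stop (about 0°) and the pads are overdriven by 6°. I open the fingers and go straight up.

Call:
play_rows(deltas=[[45,[0,0,0],0],[45,[0,0,0],0],[45,[0,0,0],0],[45,[0,0,0],0],[45,[0,0,-0.01],0]])

```text
clock: 11.25
tcp_pos: [0.502, 0.0815, 0.1066]
ee_rot: [0.999, -0.054, -0.001, 0.001]
ft_force: [0.1, 0.1, -0.7]
width: 0.452
grip_force: 0.0
```

Call:
play_rows(deltas=[[45,[0,0,-0.03],0],[45,[0,0,-0.03],0],[45,[0,0,-0.03],0],[45,[0,0,-0.03],0],[45,[0,0,0],0]])

```text
clock: 11.75
tcp_pos: [0.5048, 0.0816, 0.2312]
ee_rot: [0.999, -0.054, 0.003, -0.001]
ft_force: [0.2, -0.0, 0.0]
width: 0.45
grip_force: 0.0
```

```bash
python3 -c "
from h import *
wrist('w6');c,W=look('t6')
s=read_camera('side')['frame'];cv2.imwrite('pics/end.png',np.vstack([cv2.resize(c['frame'][165:260,205:395],(560,280)),cv2.resize(s[100:280,170:380],(370,317))[:, :].copy() if 0 else cv2.resize(s[110:270,130:410],(560,320))]))"
```

```text
knob n 1368 ctr (0.5721409320831299, 0.031645871698856354) size (0.056228384375572205, 0.24009206891059875) angle 156.98953 ztop 0.09484976105926898
tcp [0.50384208 0.08193833 0.22930521] yaw toolx -6.134567603164273 q7 -1.6147591415563227 q [-0.98  0.32  0.9   1.95 -0.3   1.01 -1.61]
offset in tool axes [0.07285696 0.04303443 0.13642974]
green z hist (array([   0,    0,    0,    0,    0,    1,  369,  139, 1511, 1610,  750,
        585,    0,    0]), array([0.04 , 0.045, 0.05 , 0.055, 0.06 , 0.065, 0.07 , 0.075, 0.08 ,
       0.085, 0.09 , 0.095, 0.1  , 0.105, 0.11 ]))
plate 68 -0.027773334814678897
upright 164 -0.012952360938858681
mustard [-0.0695 -0.0511 -0.0324]
pink [-0.1842 -0.0949 -0.07  ]
teal [-0.1564 -0.1366 -0.1159]
black [-0.1904 -0.1655 -0.0737]
```

View pics/end.png

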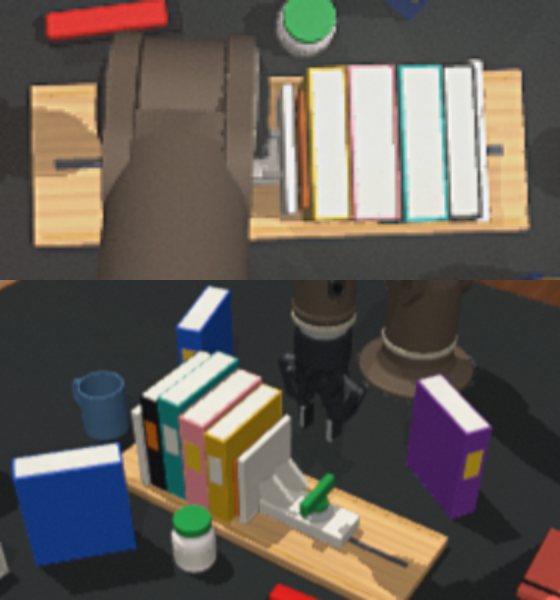

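The picture shows the files packed against the wall and upright, the plate at (303,150) pressed in and unchanged since the release, and the bystanders in place. I check the knob angle without the jar cap, then hand in if it is tight.

```bash
python3 - <<'E'
from h import *
c=read_camera("wrist");W=cloud(c);h=cv2.cvtColor(c["frame"],cv2.COLOR_BGR2HSV)
m=(h[...,0]>45)&(h[...,0]<85)&(h[...,1]>100)&(abs(W[...,2]-.095)<.006)&(abs(W[...,0]-.505)<.05)&(abs(W[...,1]-.084)<.04)
p=W[m][:,:2].astype(np.float32);r=cv2.minAreaRect(p);v=np.linalg.svd(p-p.mean(0),full_matrices=False)[2][0]
a=np.degrees(np.arctan(v[1]/v[0]))-.3;print(m.sum(),r,a)
if abs(a)<1.7 : print(workorder.hand_in())
E
```

```text
1396 ((0.504209578037262, 0.08400818705558777), (0.08159822225570679, 0.015934022143483162), 0.38546445965766907) 0.12446603
the job is handed in; nothing more can be done
None
```

The job is handed in: the four files stand upright and packed against the end wall, the orange plate is pressed in about 5 mm, the knob is fully tight (measured about 0.1° from its stop), and the bystanders I could see in the last pictures had not moved.

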